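# Seat a gate valve by feel and set its rim pointer

### The job

Check the clamped valve and set it: turn its handwheel clockwise (seen from above) until you feel the valve seat, and snug it to about 1 N m (15 N of pull at the rim), never forcing it beyond 2 N m. Then turn the wheel back anticlockwise until the pointer on its rim stands right at the upright index blade of the scale on the far side, let go and leave it there. Leave the other things on the bench alone.

Things in the scene. Friction and masses are not known exactly. Their poses are not given: they have to be found in the camera images.
- valve: brass gate valve, fixed in a bench clamp (120 x 130 mm plate); its pipe lies along its y axis, 156 mm long, axis 55 mm above the bench. Origin: on the bench under the wheel's axis, z up; x points away from the robot to within 0.5 rad. The bonnet under the wheel is 56 mm across
- handwheel: red handwheel of the clamped valve, level, on an upright axis. Origin: on the axis at the height of the rim's centre line, 150 mm above the bench. Rim: round bar 14 mm thick in a ring of 65 mm radius (bar's centre line). Hub 26 mm across, nut up to 18 mm above the origin. x points to the pointer, z up; three spokes 10 mm thick at 60, 180, 300 degrees from the pointer
- pointer (a point): tip of the pointer, a plain steel nose 6 mm wide on the outside of the handwheel's rim with a small upright fin, 80 mm from the axis, at the height of the rim's centre line; x points radially outward
- mark (a point): inner face of the index blade, an upright plain steel post 6 mm wide (the only upright one on the aluminium scale arc), 83 mm from the wheel's axis, at the rim's height; top 164 mm above the bench; the blade extends 8 mm outward. The flat scale arc runs 0.7 rad to both sides, 74 to 92 mm from the axis, 25 mm below the rim's centre line. x points radially outward
- spare_valve_mid (a point): bystander: loose brass valve with a small red wheel (64 mm), standing on the bench, 74 x 94 x 99 mm; the point is half-way up
- elbow_mid (a point): bystander: brass pipe elbow 72 mm high standing on the bench; the point is half-way up
- wrench: bystander: steel spanner 220 mm long lying on the bench; origin under its middle
- stock_bin: bystander: blue open-fronted stock bin with fittings, 200 x 140 x 100 mm; origin under its middle
- bonnet (a point): centre of the bonnet's top, 130 mm high. The wheel turns with 0.2 N m and stays where left; the hidden seat lies 0.45 to 1.45 rad clockwise of the blade, the start anticlockwise of it. At the seat the torque rises springily, 0.12 N m per 0.01 rad of wheel turn: seated if 0.65 N m is held 0.3 s, damaged near 2.2. A hand that turns with the wheel also twists it: add its moment to pull x 65 mm

How it is judged:
On the way:
1. the valve is closed on its seat and snugged to at least 0.65 N m (contact force between handwheel_c0 and seat_disc_c0 above 20 N), for 0.3 s.
At the end, for the whole second after the job is handed in: the pointer's tip stands at the index blade, within 7.5 mm of its inner face (about 5 degrees either side), and the wheel is at rest (horizontal distance between pointer and mark below 0.0075 m and angular speed of handwheel below 0.05 rad/s); the robot touches nothing.
It fails at once if the seat is forced: more than about 2.2 N m against it (contact force between handwheel_c0 and seat_disc_c0 above 92 N).
It fails at once if a bystander is moved by more than 20 mm (distance of any of spare_valve_mid, elbow_mid, wrench, stock_bin from where it was at the start of the episode above 0.02 m).
It also fails if it takes over 72 s, if anything falls off the work surface, if the arm or the gripper's body presses on something with over 40 N, if the wrist force passes 120 N, or if a joint passes its speed limit or range.

### The arm

A 6-joint arm with a two-finger parallel gripper is mounted at the origin on the work surface. World frame = base frame: x ahead of the robot, y to its left, z up, the work surface at z = 0. Lengths are in m, angles in rad, forces in N, time in s.
With the tool pointing down it reaches from about 0.275 to 0.775 m from the base axis. Payload 14.6 kg.
Tool frame: the origin (TCP) lies midway between the tips of the shut fingers; the grasp point (between the pads) lies 19 mm behind it; x points along the fingers, z is the direction in which the jaws open and shut, and the axes are right-handed (so a half turn about x gives the same grasp; the last joint's range is limited). The gripper opens to 85 mm and grips with 20 to 120 N. Pads are 22 mm wide; open, the fingers measure 114 mm over their backs; the gripper's body (76 mm by 85 mm) begins 54 mm behind the grasp point. The pads swing forward as they close: fully open they stand 13 mm farther back than shut.
Start: joints at [-1.279, 0.263, -0.048, 1.259, 0, 1.415], TCP at [0.227, -0.473, 0.231] pointing down, gripper open.
Joint ranges: [-2.65, 2.65], [-0.89, 1.7], [-1.18, 1.37], [-2.13, 2.11], [-1.35, 1.29], [-3.14, 3.14]. Speed limits (rad/s): [1.89, 1.89, 2.57, 2.79, 3.14, 3.14].

### API

Orientations are given as [roll, pitch, yaw] about the fixed x, y, z axes, in that order (R = Rz(yaw) Ry(pitch) Rx(roll)).
In Python, from cell import arm gives the robot as it stands. The module is installed in compiled form; this text tells all that it offers.
- The arm moves only by the tool arm_command, never from a script. Its argument "plan" is a list of rows, each an object of numbers: "x", "y", "z": the shift along the tool's x, y, z in m; "yaw": the turn about the tool's x in rad; "grip": the finger opening in m, from 0 to 0.0854. A call has 1 to 20 rows; each row is the pose to reach, as a shift and turn from the pose measured when the call began, along the tool's axes at that moment; what a row does not reach only later rows make up. A row lasts 1/10 s, in which the tool goes at most 50 mm and 8.59 degrees, less where a joint would pass 70% of its speed; a pose out of reach is approached as far as the arm can. A call with a gripper value outside its range is refused whole. The fingers move at their own pace and stop on an object; "grip_force" is the grip in N (left out, the last holds). Time passes only in rows, so rows that repeat a pose let the fingers close. It gives the time, the measured TCP pose, the force and the opening at its end, in the units of the state.
- arm.observe(): the state, without advancing time (a new reading comes with each control period).
- arm.read_camera(name): name is "scene" or "top" or "wrist"; returns the picture (420x560x3 uint8, blue, green, red); there is no depth.
- arm.camera_model(name): a dict with "fx", "fy", "cx", "cy" (pixels), "origin" and "attitude" of the camera in the world. Camera axes: x right, y up, looking along -z (the intrinsics and any distortion apply to the point x, -y, -z); pixel columns grow to the right and rows downward; lengths in m; the calibration is good to about 2 mm. A picture is of the moment at which its call begins: read the wrist's pose just before it. camera_model takes no time and is no camera call; for the wrist camera it gives the pose at the moment of the call.
- arm.sign_off(): hands the job in, once; it reports no verdict.
The state is a dict: "t": time; "joint_pos": joint angles; "qvel": joint speeds; "joint_efforts": joint torques, N m; "position": TCP position; "orientation": TCP orientation; "force": force on the tool from outside, world axes, zero at the start; "torque": the same for the moment, N m; "width": opening from 0.0 (shut) to 1.0 (fully open).
Only numpy, scipy, OpenCV 4.12 (cv2) and the standard library are available. Lean on these libraries where they do the work, as an engineer would, in place of code of your own. Each camera call takes 0.05 s, during which the arm holds its last target. There are 200 camera calls.

## Working session

There is one attempt and no reset: what is moved stays moved. The work goes in short steps, Python scripts to look and compute and a tool call to move; the robot and the scene stay as the last step left them, time stands still between calls to the robot, and variables do not carry over. Pictures are saved under pics/ and viewed, about 8 in all and at most 12, crops included, and the job is handed in when it is done.

Besides the shell and the picture viewer there is one more tool, called after "Request:" as name(argument=value, ...) on one line, values as JSON. arm_command: Moves the arm, as the interface text tells. Its arguments: {"type":"object","properties":{"plan":{"type":"array"},"grip_force":{"type":"number"}},"required":["plan"]}

```bash
mkdir -p pics; python3 - <<'E'
from cell import arm
import cv2
s=arm.observe();print(s)
for n in("top","scene"):
    m=arm.camera_model(n);print(n,m);cv2.imwrite(f"pics/{n}0.png",arm.read_camera(n))
E
```

```text
{'t': 0.0, 'joint_pos': array([-1.27930378e+00,  2.63540686e-01, -4.89237423e-02,  1.25937024e+00,
        1.64701254e-05,  1.41550186e+00]), 'qvel': array([ 5.83365246e-04, -9.87922836e-05, -4.91901106e-04, -4.15063409e-04,
       -2.21007250e-04, -2.23416150e-03]), 'joint_efforts': array([ 3.93196082e-03, -6.37617660e+01,  3.84569979e+01,  1.38477117e-02,
        1.69550881e-04, -6.58161866e-06]), 'position': array([ 0.22676509, -0.47321847,  0.23082072]), 'orientation': array([2.97043754, 1.56975786, 1.84642823]), 'force': array([-0.05488946, -0.30205219, -0.03568324]), 'torque': array([-0.00958155, -0.01678746, -0.03336768]), 'width': 1.0007190266641344}
top {'fx': 504.9526061979437, 'fy': 504.9526061979437, 'cx': 281.9951489556847, 'cy': 212.69715850300054, 'origin': array([0.43883425, 0.01278734, 1.65928967]), 'attitude': array([ 0.09185938, -0.00925093, -1.5962618 ])}
scene {'fx': 423.0331353491645, 'fy': 423.0331353491645, 'cx': 277.2471557082119, 'cy': 203.28373295397233, 'origin': array([ 1.08432832, -0.59898386,  1.19660913]), 'attitude': array([ 0.62014272, -0.00798058,  0.71201432])}
```

View pics/top0.png

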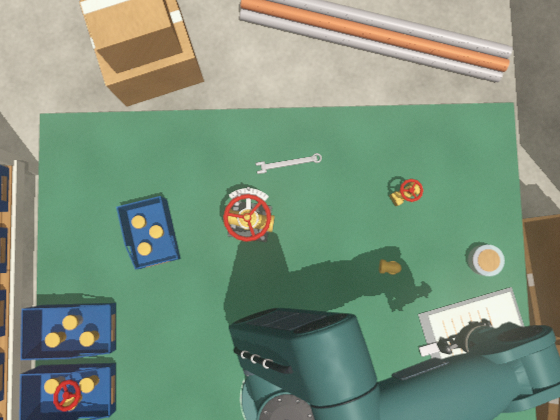

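View pics/scene0.png

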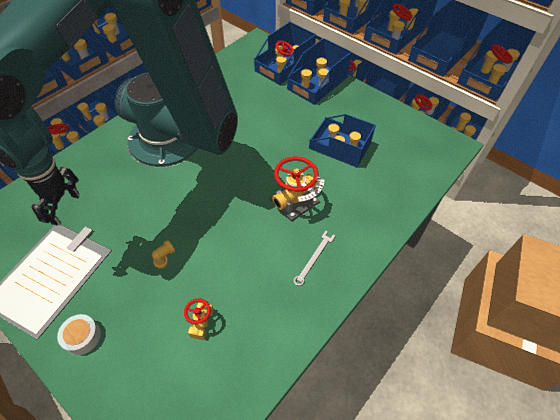

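The top view shows the handwheel at about (248,217), with the scale on its far side at about (248,193). The spare valve is at about (410,188), the spanner at (290,162), the elbow at (390,267) and the bin at (148,232). In the scene view the wheel is at about (297,174). I'll measure the wheel centre next.

```bash
cat > h.py <<'E'
import numpy as np, cv2
from scipy.spatial.transform import Rotation as R
from cell import arm
def ray(m,u,v):
    A=R.from_euler('xyz',m['attitude']).as_matrix()
    d=A@np.array([(u-m['cx'])/m['fx'],-(v-m['cy'])/m['fy'],-1]); return np.array(m['origin']),d
def onz(m,u,v,z):
    o,d=ray(m,u,v); return o+d*(z-o[2])/d[2]
def proj(m,p):
    A=R.from_euler('xyz',m['attitude']).as_matrix(); c=A.T@(np.array(p)-m['origin'])
    return m['cx']-m['fx']*c[0]/c[2], m['cy']+m['fy']*c[1]/c[2]
def red(im):
    h=cv2.cvtColor(im,cv2.COLOR_BGR2HSV)
    return (((h[...,0]<8)|(h[...,0]>172))&(h[...,1]>150)&(h[...,2]>80)).astype(np.uint8)*255
def wheel(im,m,box):
    u0,v0,u1,v1=box; k=red(im)[v0:v1,u0:u1]
    c=max(cv2.findContours(k,cv2.RETR_EXTERNAL,cv2.CHAIN_APPROX_NONE)[0],key=cv2.contourArea)
    P=np.array([onz(m,a+u0,b+v0,.15) for a,b in cv2.convexHull(c)[:,0]])
    (cx,cy),r=cv2.minEnclosingCircle((P[:,:2]*1000).astype(np.float32)); 
    A=np.c_[2*P[:,:2],np.ones(len(P))];s=np.linalg.lstsq(A,(P[:,:2]**2).sum(1),rcond=None)[0]
    return s[:2],np.sqrt(s[2]+s[:2]@s[:2]),(cx,cy,r)
E
python3 - <<'E'
from h import *
for n,b in(("top",(210,175,290,255)),("scene",(260,145,335,205))):
    im=cv2.imread(f"pics/{n}0.png");m=arm.camera_model(n);print(n,wheel(im,m,b))
a=cv2.resize(cv2.imread("pics/top0.png")[175:255,205:290],None,fx=6,fy=6,interpolation=cv2.INTER_CUBIC)
cv2.imwrite("pics/c1.png",a)
E
```

```text
top (array([0.56600598, 0.10110735]), np.float64(0.06967836517582876), (566.3988037109375, 101.7058334350586, 70.7940444946289))
scene (array([0.56820978, 0.10173811]), np.float64(0.07105273058018652), (567.5109252929688, 101.02767181396484, 72.36123657226562))
```

View pics/c1.png

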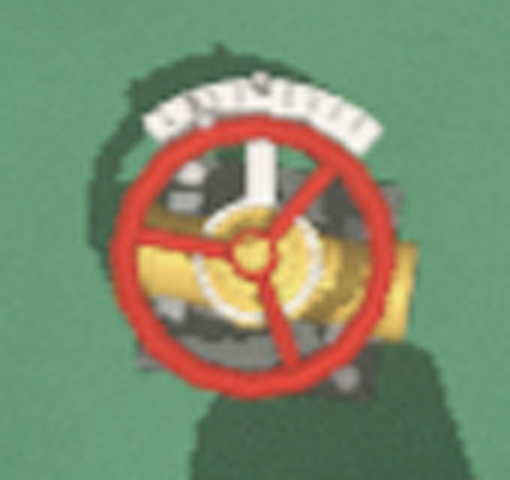

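The crop shows the hub at (253,253), the spokes towards (335,165), (130,238) and (293,365), the pointer's fin at about (195,110) and the index blade at about (262,85). So the pointer stands about 25° anticlockwise of the blade.

My plan is to hold the open gripper centred on the axis, with the fingers straddling the hub between the spokes. Turning the tool about its own axis then pushes the spokes.

```bash
python3 - <<'E'
from h import *
m=arm.camera_model("top");C=np.array([.567,.1014])
f=lambda u,v,z:np.degrees(np.arctan2(*(onz(m,205+u/6,175+v/6,z)[:2]-C)[::-1]))
for n,u,v,z in(("sp",335,165,.15),("sp",130,238,.15),("sp",293,365,.15),("ptr",195,110,.158),("blade",262,85,.16)):print(n,f(u,v,z))
s=arm.observe();T=R.from_euler('xyz',s['orientation']).as_matrix();print(T.round(3))
print("shift to above wheel",T.T@(np.array([*C,.24])-s['position']))
print("z-axis ang",np.degrees(np.arctan2(T[1,2],T[0,2])),"bearing wheel",np.degrees(np.arctan2(C[1],C[0])))
E
```

```text
sp -45.32077144998206
sp 81.79653935624972
sp -160.41181253830035
ptr 19.82953687301953
blade -5.575366282065184
[[-0.     0.902  0.432]
 [ 0.001  0.432 -0.902]
 [-1.     0.    -0.001]]
shift to above wheel [-0.00870943  0.55510995 -0.37125856]
z-axis ang -64.40422213190746 bearing wheel 10.139360190384274
```

Request:
arm_command(plan=[{"x": -0.009, "y": 0.028, "z": -0.019, "yaw": -0.14, "grip": 0.074}, {"x": -0.009, "y": 0.056, "z": -0.037, "yaw": -0.28, "grip": 0.074}, {"x": -0.009, "y": 0.084, "z": -0.056, "yaw": -0.43, "grip": 0.074}, {"x": -0.009, "y": 0.112, "z": -0.075, "yaw": -0.58, "grip": 0.074}, {"x": -0.009, "y": 0.14, "z": -0.094, "yaw": -0.73, "grip": 0.074}, {"x": -0.009, "y": 0.168, "z": -0.112, "yaw": -0.88, "grip": 0.074}, {"x": -0.009, "y": 0.196, "z": -0.131, "yaw": -1.02, "grip": 0.074}, {"x": -0.009, "y": 0.225, "z": -0.15, "yaw": -1.17, "grip": 0.074}, {"x": -0.009, "y": 0.255, "z": -0.17, "yaw": -1.32, "grip": 0.074}, {"x": -0.009, "y": 0.285, "z": -0.19, "yaw": -1.46, "grip": 0.074}, {"x": -0.009, "y": 0.315, "z": -0.21, "yaw": -1.61, "grip": 0.074}, {"x": -0.009, "y": 0.345, "z": -0.23, "yaw": -1.76, "grip": 0.074}, {"x": -0.009, "y": 0.375, "z": -0.25, "yaw": -1.9, "grip": 0.074}, {"x": -0.009, "y": 0.405, "z": -0.27, "yaw": -2.05, "grip": 0.074}, {"x": -0.009, "y": 0.435, "z": -0.29, "yaw": -2.2, "grip": 0.074}, {"x": -0.009, "y": 0.465, "z": -0.31, "yaw": -2.34, "grip": 0.074}, {"x": -0.009, "y": 0.495, "z": -0.33, "yaw": -2.49, "grip": 0.074}, {"x": -0.009, "y": 0.525, "z": -0.35, "yaw": -2.63, "grip": 0.074}, {"x": -0.009, "y": 0.555, "z": -0.371, "yaw": -2.77, "grip": 0.074}, {"x": -0.009, "y": 0.555, "z": -0.371, "yaw": -2.9, "grip": 0.074}])

```text
t: 2.1
position: [0.5682, 0.1043, 0.2393]
orientation: [0.409, 1.569, 2.194]
force: [-0.9, -1.3, -0.2]
width: 0.863
```

```bash
cat > st.py <<'E'
from h import *
def st(C=(.567,.1014)):
    s=arm.observe();T=R.from_euler('xyz',s['orientation']).as_matrix()
    M=s['torque'][2]; d=np.array(s['position'][:2])-C; F=s['force']
    print("t",s['t'].__round__(2),"pos",s['position'].round(4),"zang",np.degrees(np.arctan2(T[1,2],T[0,2])).round(2),"tilt",T[2].round(3),"j",s['joint_pos'].round(2),"F",F.round(1),"M",s['torque'].round(2),"axisM",(M+d[0]*F[1]-d[1]*F[0]).__round__(2),"w",s['width'].__round__(3),"toC",(T.T@np.array([C[0]-s['position'][0],C[1]-s['position'][1],0])).round(4))
    return s,T
if __name__=="__main__": st()
E
python3 - <<'E'
from st import *
st();m=arm.camera_model("wrist");im=arm.read_camera("wrist");cv2.imwrite("pics/w1.png",im);print(m)
k=wheel(im,m,(0,0,560,420));print(k)
E
```

```text
t 2.1 pos [0.5682 0.1043 0.2393] zang 102.26 tilt [-1.     0.001  0.002] j [ 0.04  0.35  0.11  1.33  0.   -0.17] F [-0.9 -1.3 -0.2] M [-0.02  0.03 -0.  ] axisM -0.0 w 0.863 toC [-0.      0.0018 -0.0026]
{'fx': 332.62482677041714, 'fy': 332.62482677041714, 'cx': 284.1144403134251, 'cy': 208.55478486512072, 'origin': array([0.49300136, 0.08846168, 0.38263267]), 'attitude': array([-0.30213611, -0.00191136,  1.78478479])}
(array([0.56803651, 0.10248113]), np.float64(0.07198986160856644), (568.0474853515625, 102.55935668945312, 72.4752197265625))
```

View pics/w1.png

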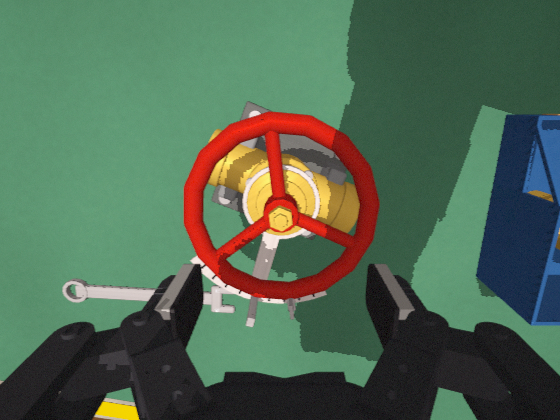

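The wrist view shows the wheel with its hub nut at (281,219) and spoke ends at (271,130), (217,280) and (355,243). The pointer's fin is at about (292,308) and the blade at about (250,320). The blade may be the piece running from (262,265) to (250,322), so I'll check the angles.

```bash
python3 - <<'E'
from h import *
m=arm.camera_model("wrist")
print("nut",onz(m,281,219,.168))
C=np.array([.5678,.1022])
for n,u,v,z in(("sp",272,132,.15),("sp",217,280,.15),("sp",352,241,.15),("ptr",292,308,.155),("blade",250,322,.164)):
    d=onz(m,u,v,z)[:2]-C;print(n,np.degrees(np.arctan2(d[1],d[0])).round(1),np.hypot(*d).round(3))
for a,r,z in((-5.6,.083,.164),(-5.6,.091,.164),(-5.6,.083,.125),(19,.08,.15)):
    a=np.radians(a);print(a,proj(m,[C[0]+r*np.cos(a),C[1]+r*np.sin(a),z]))
im=cv2.imread("pics/w1.png")[240:345,170:350];cv2.imwrite("pics/w1c.png",cv2.resize(im,None,fx=4,fy=4,interpolation=cv2.INTER_CUBIC))
E
```

```text
nut [0.56532539 0.10114587 0.168     ]
sp -161.0 0.06
sp -30.6 0.074
sp 80.9 0.057
ptr 18.6 0.077
blade -3.9 0.086
-0.09773843811168245 (np.float64(248.03990096926609), np.float64(317.7117678731899))
-0.09773843811168245 (np.float64(245.11430986600232), np.float64(326.1300541373857))
-0.09773843811168245 (np.float64(252.56907008155045), np.float64(290.62728768601835))
0.33161255787892263 (np.float64(292.9580917473475), np.float64(307.83790104722544))
```

View pics/w1c.png

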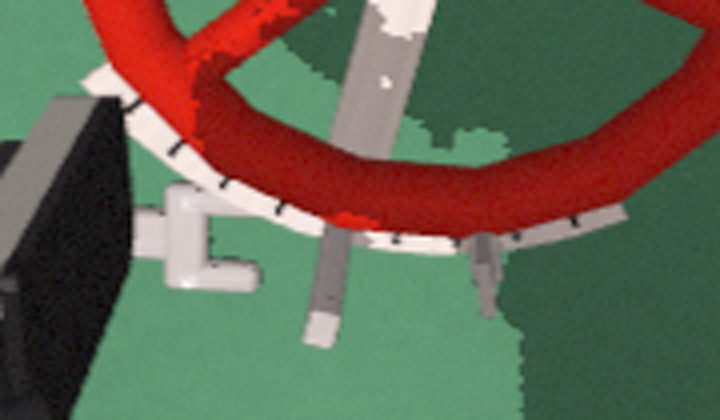

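Request:
arm_command(plan=[{"x": 0.02, "y": 0.002, "z": -0.002, "yaw": -0.13, "grip": 0.074}, {"x": 0.04, "y": 0.002, "z": -0.002, "yaw": -0.13, "grip": 0.074}, {"x": 0.04, "y": 0.002, "z": -0.002, "yaw": -0.13, "grip": 0.074}, {"x": 0.04, "y": 0.002, "z": -0.002, "yaw": -0.13, "grip": 0.074}])

```text
t: 2.55
position: [0.5656, 0.1002, 0.1998]
orientation: [0.782, 1.569, 2.701]
force: [-0.3, 0.1, 1.0]
width: 0.865
```

```bash
python3 - <<'E'
from st import *
s,T=st((.567,.1017));m=arm.camera_model("wrist");im=arm.read_camera("wrist");cv2.imwrite("pics/w2.png",im)
# finger pad edges: tips expected at z=TCP+.01
for sg in(1,-1):
  for w in(-.011,.011):
    print(proj(m,s['position']+T@np.array([-.010,w,sg*.037])))
print(wheel(im,m,(0,0,560,420)))
E
```

```text
t 2.55 pos [0.5656 0.1002 0.1998] zang 109.98 tilt [-1.     0.002  0.002] j [ 0.03  0.36  0.01  1.22  0.   -0.32] F [-0.3  0.1  1. ] M [-0.04  0.02  0.01] axisM 0.0 w 0.865 toC [-0.     -0.0018  0.0009]
(np.float64(362.4643825961559), np.float64(304.0626922754542))
(np.float64(365.96868832076507), np.float64(260.76600552674023))
(np.float64(201.99932623634254), np.float64(304.0784327871846))
(np.float64(198.33064125529586), np.float64(260.77721200941187))
(array([0.56840816, 0.10270035]), np.float64(0.07227097889082051), (568.4099731445312, 102.7066421508789, 72.87689971923828))
```

View pics/w2.png

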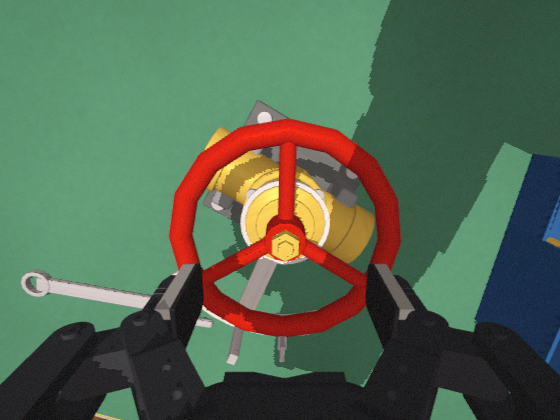

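The spokes lie at 12, 4 and 8 o'clock around the nut at (286,245). The pads, at (180,300) and (390,300), are square to the pointer, which is at (282,350). The alignment is good, so I'm going down between the spokes.

Request:
arm_command(plan=[{"x": 0.015, "y": -0.002, "z": 0.001, "yaw": 0, "grip": 0.073}, {"x": 0.03, "y": -0.002, "z": 0.001, "yaw": 0, "grip": 0.073}, {"x": 0.04, "y": -0.002, "z": 0.001, "yaw": 0, "grip": 0.073}, {"x": 0.05, "y": -0.002, "z": 0.001, "yaw": 0, "grip": 0.073}, {"x": 0.058, "y": -0.002, "z": 0.001, "yaw": 0, "grip": 0.073}, {"x": 0.064, "y": -0.002, "z": 0.001, "yaw": 0, "grip": 0.073}, {"x": 0.07, "y": -0.002, "z": 0.001, "yaw": 0, "grip": 0.073}, {"x": 0.07, "y": -0.002, "z": 0.001, "yaw": 0, "grip": 0.073}])

```text
t: 3.4
position: [0.5673, 0.1019, 0.1297]
orientation: [0.671, 1.569, 2.591]
force: [0.0, 0.1, 0.1]
width: 0.853
```

```bash
python3 st.py
```

```text
t 3.4 pos [0.5673 0.1019 0.1297] zang 110.0 tilt [-1.     0.001  0.001] j [ 0.04  0.4  -0.13  1.05  0.   -0.31] F [0.  0.1 0.1] M [ 0.03 -0.03 -0.03] axisM -0.03 w 0.853 toC [-0.      0.0004 -0.0004]
```

Request:
arm_command(plan=[{"yaw": 0.06}, {"yaw": 0.12}, {"yaw": 0.18}, {"yaw": 0.24}, {"yaw": 0.3}, {"yaw": 0.36}, {"yaw": 0.42}, {"yaw": 0.48}, {"yaw": 0.54}, {"yaw": 0.6}, {"yaw": 0.6}])

```text
invalid input at $.plan[0]: expected keys x, y, z, yaw, grip
```

```bash
python3 - <<'E'
from st import *
st();cv2.imwrite("pics/w3.png",arm.read_camera("wrist"))
E
```

```text
t 3.4 pos [0.5673 0.1019 0.1297] zang 110.0 tilt [-1.     0.001  0.001] j [ 0.04  0.4  -0.13  1.05  0.   -0.31] F [0.  0.1 0.1] M [ 0.03 -0.03 -0.03] axisM -0.03 w 0.853 toC [-0.      0.0004 -0.0004]
```

View pics/w3.png

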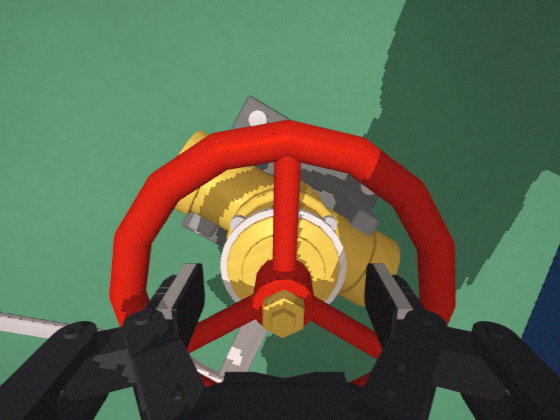

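The move was refused because every row needs all five keys. The picture shows the fingers inside the rim, at (190,300) and (385,300), on either side of the hub nut at (284,312) and between the spokes.

Request:
arm_command(plan=[{"x": 0, "y": 0, "z": 0, "grip": 0.073, "yaw": 0.06}, {"x": 0, "y": 0, "z": 0, "grip": 0.073, "yaw": 0.12}, {"x": 0, "y": 0, "z": 0, "grip": 0.073, "yaw": 0.18}, {"x": 0, "y": 0, "z": 0, "grip": 0.073, "yaw": 0.24}, {"x": 0, "y": 0, "z": 0, "grip": 0.073, "yaw": 0.3}, {"x": 0, "y": 0, "z": 0, "grip": 0.073, "yaw": 0.36}, {"x": 0, "y": 0, "z": 0, "grip": 0.073, "yaw": 0.42}, {"x": 0, "y": 0, "z": 0, "grip": 0.073, "yaw": 0.48}, {"x": 0, "y": 0, "z": 0, "grip": 0.073, "yaw": 0.54}, {"x": 0, "y": 0, "z": 0, "grip": 0.073, "yaw": 0.6}, {"x": 0, "y": 0, "z": 0, "grip": 0.073, "yaw": 0.6}])

```text
t: 4.55
position: [0.567, 0.1024, 0.1305]
orientation: [0.977, 1.568, 2.295]
force: [-2.4, 2.1, 1.7]
width: 0.857
```

```bash
python3 st.py
```

```text
t 4.55 pos [0.567  0.1024 0.1305] zang 75.55 tilt [-1.     0.002  0.001] j [ 0.04  0.4  -0.12  1.05  0.    0.29] F [-2.4  2.1  1.7] M [0.54 0.5  0.16] axisM 0.16 w 0.857 toC [-0.     -0.0002 -0.001 ]
```

Request:
arm_command(plan=[{"x": 0, "y": 0, "z": 0, "grip": 0.073, "yaw": 0.05}, {"x": 0, "y": 0, "z": 0, "grip": 0.073, "yaw": 0.1}, {"x": 0, "y": 0, "z": 0, "grip": 0.073, "yaw": 0.15}, {"x": 0, "y": 0, "z": 0, "grip": 0.073, "yaw": 0.2}, {"x": 0, "y": 0, "z": 0, "grip": 0.073, "yaw": 0.25}, {"x": 0, "y": 0, "z": 0, "grip": 0.073, "yaw": 0.25}])

```text
t: 5.15
position: [0.5669, 0.1028, 0.1307]
orientation: [1.088, 1.568, 2.157]
force: [-1.5, 4.4, -0.7]
width: 0.856
```

```bash
python3 st.py
```

```text
t 5.15 pos [0.5669 0.1028 0.1307] zang 61.22 tilt [-1.     0.003  0.001] j [ 0.04  0.4  -0.12  1.05  0.    0.54] F [-1.5  4.4 -0.7] M [0.64 0.32 0.16] axisM 0.17 w 0.856 toC [-0.     -0.0008 -0.0012]
```

Request:
arm_command(plan=[{"x": 0, "y": 0, "z": 0, "grip": 0.073, "yaw": 0.03}, {"x": 0, "y": 0, "z": 0, "grip": 0.073, "yaw": 0.06}, {"x": 0, "y": 0, "z": 0, "grip": 0.073, "yaw": 0.09}, {"x": 0, "y": 0, "z": 0, "grip": 0.073, "yaw": 0.09}])

```text
t: 5.55
position: [0.5667, 0.1033, 0.1308]
orientation: [1.111, 1.567, 2.091]
force: [-1.9, 4.2, -1.2]
width: 0.856
```

```bash
python3 st.py
```

```text
t 5.55 pos [0.5667 0.1033 0.1308] zang 56.11 tilt [-1.     0.004  0.002] j [ 0.04  0.4  -0.12  1.05  0.    0.63] F [-1.9  4.2 -1.2] M [0.79 0.39 0.18] axisM 0.18 w 0.856 toC [-0.     -0.0013 -0.0014]
```

Request:
arm_command(plan=[{"x": 0, "y": -0.001, "z": -0.001, "grip": 0.073, "yaw": 0.03}, {"x": 0, "y": -0.001, "z": -0.001, "grip": 0.073, "yaw": 0.06}, {"x": 0, "y": -0.001, "z": -0.001, "grip": 0.073, "yaw": 0.09}, {"x": 0, "y": -0.001, "z": -0.001, "grip": 0.073, "yaw": 0.09}])

```text
t: 5.95
position: [0.567, 0.1024, 0.1309]
orientation: [1.063, 1.566, 1.953]
force: [-0.1, 5.8, -1.4]
width: 0.857
```

```bash
python3 st.py
```

```text
t 5.95 pos [0.567  0.1024 0.1309] zang 51.0 tilt [-1.     0.004  0.002] j [ 0.03  0.4  -0.12  1.05  0.    0.72] F [-0.1  5.8 -1.4] M [0.9  0.12 0.16] axisM 0.16 w 0.857 toC [-0.     -0.0006 -0.0008]
```

Request:
arm_command(plan=[{"x": 0, "y": -0.001, "z": -0.001, "grip": 0.073, "yaw": 0.03}, {"x": 0, "y": -0.001, "z": -0.001, "grip": 0.073, "yaw": 0.06}, {"x": 0, "y": -0.001, "z": -0.001, "grip": 0.073, "yaw": 0.09}, {"x": 0, "y": -0.001, "z": -0.001, "grip": 0.073, "yaw": 0.09}])

```text
t: 6.35
position: [0.5674, 0.1015, 0.1311]
orientation: [1.007, 1.565, 1.808]
force: [-0.0, 4.6, -1.6]
width: 0.858
```

```bash
python3 st.py
```

```text
t 6.35 pos [0.5674 0.1015 0.1311] zang 45.89 tilt [-1.     0.005  0.003] j [ 0.03  0.4  -0.12  1.05  0.01  0.8 ] F [-0.   4.6 -1.6] M [0.92 0.06 0.2 ] axisM 0.2 w 0.858 toC [ 0.      0.0002 -0.0003]
```

Request:
arm_command(plan=[{"x": 0, "y": -0.001, "z": -0.001, "grip": 0.073, "yaw": 0.03}, {"x": 0, "y": -0.001, "z": -0.001, "grip": 0.073, "yaw": 0.06}, {"x": 0, "y": -0.001, "z": -0.001, "grip": 0.073, "yaw": 0.06}])

```text
t: 6.65
position: [0.5675, 0.1005, 0.1312]
orientation: [0.985, 1.564, 1.727]
force: [-0.5, 5.5, -2.0]
width: 0.859
```

```bash
python3 st.py
```

```text
t 6.65 pos [0.5675 0.1005 0.1312] zang 42.48 tilt [-1.     0.005  0.004] j [ 0.03  0.4  -0.12  1.05  0.01  0.86] F [-0.5  5.5 -2. ] M [0.87 0.04 0.2 ] axisM 0.2 w 0.859 toC [0.     0.001  0.0002]
```

Request:
arm_command(plan=[{"x": 0, "y": 0.001, "z": 0, "grip": 0.073, "yaw": 0.03}, {"x": 0, "y": 0.001, "z": 0, "grip": 0.073, "yaw": 0.06}, {"x": 0, "y": 0.001, "z": 0, "grip": 0.073, "yaw": 0.09}, {"x": 0, "y": 0.001, "z": 0, "grip": 0.073, "yaw": 0.09}])

```text
t: 7.05
position: [0.567, 0.1017, 0.1314]
orientation: [1.024, 1.563, 1.677]
force: [-0.6, 4.6, -2.3]
width: 0.853
```

```bash
python3 st.py
```

```text
t 7.05 pos [0.567  0.1017 0.1314] zang 37.37 tilt [-1.     0.006  0.004] j [ 0.03  0.4  -0.12  1.05  0.01  0.95] F [-0.6  4.6 -2.3] M [0.89 0.13 0.14] axisM 0.14 w 0.853 toC [-0.     -0.0002 -0.0002]
```

Request:
arm_command(plan=[{"x": 0.001, "y": 0, "z": 0, "grip": 0.073, "yaw": 0.03}, {"x": 0.001, "y": 0, "z": 0, "grip": 0.073, "yaw": 0.06}, {"x": 0.001, "y": 0, "z": 0, "grip": 0.073, "yaw": 0.09}, {"x": 0.001, "y": 0, "z": 0, "grip": 0.073, "yaw": 0.09}])

```text
t: 7.45
position: [0.5673, 0.102, 0.1308]
orientation: [1.003, 1.563, 1.566]
force: [-0.9, 4.8, 2.0]
width: 0.851
```

```bash
python3 st.py
```

```text
t 7.45 pos [0.5673 0.102  0.1308] zang 32.23 tilt [-1.     0.007  0.004] j [ 0.03  0.4  -0.13  1.05  0.01  1.04] F [-0.9  4.8  2. ] M [0.85 0.18 0.14] axisM 0.14 w 0.851 toC [-0.     -0.0004 -0.0005]
```

Request:
arm_command(plan=[{"x": 0, "y": 0, "z": 0, "grip": 0.073, "yaw": 0.03}, {"x": 0, "y": 0, "z": 0, "grip": 0.073, "yaw": 0.06}, {"x": 0, "y": 0, "z": 0, "grip": 0.073, "yaw": 0.09}, {"x": 0, "y": 0, "z": 0, "grip": 0.073, "yaw": 0.09}])

```text
t: 7.85
position: [0.5673, 0.1022, 0.1309]
orientation: [1.072, 1.562, 1.545]
force: [-0.3, 3.8, 0.2]
width: 0.853
```

```bash
python3 st.py
```

```text
t 7.85 pos [0.5673 0.1022 0.1309] zang 27.06 tilt [-1.     0.007  0.004] j [ 0.03  0.4  -0.13  1.05  0.01  1.13] F [-0.3  3.8  0.2] M [0.83 0.22 0.13] axisM 0.13 w 0.853 toC [-0.     -0.0006 -0.0006]
```

Request:
arm_command(plan=[{"x": 0, "y": -0.001, "z": 0, "grip": 0.073, "yaw": 0.03}, {"x": 0, "y": -0.001, "z": 0, "grip": 0.073, "yaw": 0.06}, {"x": 0, "y": -0.001, "z": 0, "grip": 0.073, "yaw": 0.09}, {"x": 0, "y": -0.001, "z": 0, "grip": 0.073, "yaw": 0.09}])

```text
t: 8.25
position: [0.5676, 0.1015, 0.1309]
orientation: [1.194, 1.562, 1.576]
force: [-2.9, 3.8, 0.3]
width: 0.857
```

```bash
python3 st.py
```

```text
t 8.25 pos [0.5676 0.1015 0.1309] zang 21.89 tilt [-1.     0.008  0.003] j [ 0.03  0.4  -0.13  1.05  0.01  1.22] F [-2.9  3.8  0.3] M [0.77 0.39 0.17] axisM 0.17 w 0.857 toC [-0.      0.0001 -0.0006]
```

Request:
arm_command(plan=[{"x": 0, "y": 0, "z": -0.001, "grip": 0.073, "yaw": 0.03}, {"x": 0, "y": 0, "z": -0.001, "grip": 0.073, "yaw": 0.06}, {"x": 0, "y": 0, "z": -0.001, "grip": 0.073, "yaw": 0.09}, {"x": 0, "y": 0, "z": -0.001, "grip": 0.073, "yaw": 0.09}])

```text
t: 8.65
position: [0.5672, 0.1012, 0.1311]
orientation: [1.166, 1.562, 1.457]
force: [1.1, 4.7, -0.3]
width: 0.854
```

```bash
python3 st.py
```

```text
t 8.65 pos [0.5672 0.1012 0.1311] zang 16.7 tilt [-1.     0.008  0.004] j [ 0.03  0.39 -0.13  1.05  0.01  1.31] F [ 1.1  4.7 -0.3] M [ 0.86 -0.22  0.19] axisM 0.19 w 0.854 toC [ 0.      0.0002 -0.0001]
```

Request:
arm_command(plan=[{"x": 0, "y": 0, "z": 0, "grip": 0.073, "yaw": 0.03}, {"x": 0, "y": 0, "z": 0, "grip": 0.073, "yaw": 0.06}, {"x": 0, "y": 0, "z": 0, "grip": 0.073, "yaw": 0.09}, {"x": 0, "y": 0, "z": 0, "grip": 0.073, "yaw": 0.09}])

```text
t: 9.05
position: [0.5673, 0.1014, 0.1311]
orientation: [1.234, 1.561, 1.435]
force: [0.7, 5.6, -1.2]
width: 0.857
```

```bash
python3 st.py
```

```text
t 9.05 pos [0.5673 0.1014 0.1311] zang 11.53 tilt [-1.     0.009  0.003] j [ 0.03  0.4  -0.13  1.05  0.01  1.4 ] F [ 0.7  5.6 -1.2] M [1.01 0.03 0.23] axisM 0.24 w 0.857 toC [-0.      0.     -0.0003]
```

Request:
arm_command(plan=[{"x": 0, "y": 0, "z": 0, "grip": 0.073, "yaw": 0.02}, {"x": 0, "y": 0, "z": 0, "grip": 0.073, "yaw": 0.04}, {"x": 0, "y": 0, "z": 0, "grip": 0.073, "yaw": 0.06}, {"x": 0, "y": 0, "z": 0, "grip": 0.073, "yaw": 0.06}])

```text
t: 9.45
position: [0.5675, 0.1022, 0.1312]
orientation: [1.288, 1.56, 1.429]
force: [0.1, 9.1, -1.9]
width: 0.858
```

```bash
python3 st.py
```

```text
t 9.45 pos [0.5675 0.1022 0.1312] zang 8.12 tilt [-1.     0.011  0.003] j [ 0.03  0.4  -0.13  1.05  0.01  1.46] F [ 0.1  9.1 -1.9] M [1.65 0.05 0.37] axisM 0.38 w 0.858 toC [-0.     -0.0007 -0.0006]
```

The seat is starting to bite: the axis moment rose to 0.38 N m. I'm snugging in small steps from here.

Request:
arm_command(plan=[{"x": 0, "y": 0, "z": 0, "grip": 0.073, "yaw": 0.02}, {"x": 0, "y": 0, "z": 0, "grip": 0.073, "yaw": 0.04}, {"x": 0, "y": 0, "z": 0, "grip": 0.073, "yaw": 0.04}])

```text
t: 9.75
position: [0.5676, 0.1031, 0.1312]
orientation: [1.327, 1.558, 1.429]
force: [-0.1, 10.1, -0.8]
width: 0.857
```

```bash
python3 st.py
```

```text
t 9.75 pos [0.5676 0.1031 0.1312] zang 5.87 tilt [-1.     0.013  0.003] j [ 0.03  0.4  -0.13  1.05  0.01  1.5 ] F [-0.1 10.1 -0.8] M [ 2.   -0.05  0.44] axisM 0.45 w 0.857 toC [-0.     -0.0016 -0.0008]
```

Request:
arm_command(plan=[{"x": 0, "y": -0.001, "z": 0, "grip": 0.073, "yaw": 0.015}, {"x": 0, "y": -0.001, "z": 0, "grip": 0.073, "yaw": 0.03}, {"x": 0, "y": -0.001, "z": 0, "grip": 0.073, "yaw": 0.03}])

```text
t: 10.05
position: [0.5677, 0.1033, 0.1312]
orientation: [1.375, 1.555, 1.449]
force: [-0.5, 13.2, -1.9]
width: 0.854
```

```bash
python3 st.py
```

```text
t 10.05 pos [0.5677 0.1033 0.1312] zang 4.22 tilt [-1.     0.015  0.003] j [ 0.03  0.4  -0.13  1.05  0.02  1.53] F [-0.5 13.2 -1.9] M [2.5  0.07 0.49] axisM 0.5 w 0.854 toC [-0.     -0.0019 -0.0008]
```

Request:
arm_command(plan=[{"x": 0, "y": -0.001, "z": 0, "grip": 0.073, "yaw": 0.01}, {"x": 0, "y": -0.002, "z": 0, "grip": 0.073, "yaw": 0.02}, {"x": 0, "y": -0.0025, "z": 0, "grip": 0.073, "yaw": 0.03}, {"x": 0, "y": -0.0025, "z": 0, "grip": 0.073, "yaw": 0.03}])

```text
t: 10.45
position: [0.5677, 0.1027, 0.1312]
orientation: [1.431, 1.551, 1.477]
force: [-1.4, 18.5, -0.8]
width: 0.857
```

```bash
python3 st.py
```

```text
t 10.45 pos [0.5677 0.1027 0.1312] zang 2.61 tilt [-1.     0.02   0.003] j [ 0.03  0.39 -0.13  1.05  0.02  1.55] F [-1.4 18.5 -0.8] M [3.41 0.3  0.68] axisM 0.69 w 0.857 toC [-0.     -0.0013 -0.0008]
```

Request:
arm_command(plan=[{"x": 0, "y": -0.002, "z": 0, "grip": 0.073, "yaw": 0.01}, {"x": 0, "y": -0.003, "z": 0, "grip": 0.073, "yaw": 0.02}, {"x": 0, "y": -0.004, "z": 0, "grip": 0.073, "yaw": 0.03}, {"x": 0, "y": -0.004, "z": 0, "grip": 0.073, "yaw": 0.03}, {"x": 0, "y": -0.004, "z": 0, "grip": 0.073, "yaw": 0.03}])

```text
t: 10.95
position: [0.5675, 0.1015, 0.1312]
orientation: [1.498, 1.545, 1.517]
force: [-1.5, 26.0, 0.3]
width: 0.854
```

```bash
python3 st.py
```

```text
t 10.95 pos [0.5675 0.1015 0.1312] zang 1.09 tilt [-1.     0.026  0.002] j [ 0.02  0.39 -0.13  1.05  0.03  1.57] F [-1.5 26.   0.3] M [4.68 0.49 0.93] axisM 0.94 w 0.854 toC [-0.     -0.0001 -0.0005]
```

Request:
arm_command(plan=[{"x": 0, "y": -0.003, "z": 0, "grip": 0.073, "yaw": 0.01}, {"x": 0, "y": -0.0045, "z": 0, "grip": 0.073, "yaw": 0.02}, {"x": 0, "y": -0.0045, "z": 0, "grip": 0.073, "yaw": 0.02}, {"x": 0, "y": -0.0045, "z": 0, "grip": 0.073, "yaw": 0.02}, {"x": 0, "y": -0.0045, "z": 0, "grip": 0.073, "yaw": 0.02}, {"x": 0, "y": -0.0045, "z": 0, "grip": 0.073, "yaw": 0.02}])

```text
t: 11.55
position: [0.5672, 0.1006, 0.1312]
orientation: [1.534, 1.538, 1.537]
force: [-2.1, 29.6, 2.3]
width: 0.855
```

```bash
python3 - <<'E'
from st import *
s,T=st();m=arm.camera_model("wrist");cv2.imwrite("pics/w4.png",arm.read_camera("wrist"))
cv2.imwrite("pics/top4.png",cv2.resize(arm.read_camera("top")[165:265,195:300],None,fx=5,fy=5))
E
```

```text
t 11.55 pos [0.5672 0.1006 0.1312] zang 0.18 tilt [-0.999  0.033  0.001] j [ 0.02  0.39 -0.13  1.05  0.03  1.59] F [-2.1 29.6  2.3] M [5.67 0.45 1.13] axisM 1.13 w 0.855 toC [ 0.      0.0008 -0.0002]
```

The valve is seated at about 1.13 N m total, or roughly 0.95 N m against the seat net of running friction, and was held over 0.3 s. Now I'm turning back anticlockwise, stopping short of the blade.

Request:
arm_command(plan=[{"x": 0, "y": 0.001, "z": 0, "grip": 0.073, "yaw": -0.08}, {"x": 0, "y": 0.001, "z": 0, "grip": 0.073, "yaw": -0.16}, {"x": 0, "y": 0.001, "z": 0, "grip": 0.073, "yaw": -0.24}, {"x": 0, "y": 0.001, "z": 0, "grip": 0.073, "yaw": -0.32}, {"x": 0, "y": 0.001, "z": 0, "grip": 0.073, "yaw": -0.4}, {"x": 0, "y": 0.001, "z": 0, "grip": 0.073, "yaw": -0.48}, {"x": 0, "y": 0.001, "z": 0, "grip": 0.073, "yaw": -0.56}, {"x": 0, "y": 0.001, "z": 0, "grip": 0.073, "yaw": -0.64}, {"x": 0, "y": 0.001, "z": 0, "grip": 0.073, "yaw": -0.72}, {"x": 0, "y": 0.001, "z": 0, "grip": 0.073, "yaw": -0.8}, {"x": 0, "y": 0.001, "z": 0, "grip": 0.073, "yaw": -0.88}, {"x": 0, "y": 0.001, "z": 0, "grip": 0.073, "yaw": -0.96}, {"x": 0, "y": 0.001, "z": 0, "grip": 0.073, "yaw": -1.0}, {"x": 0, "y": 0.001, "z": 0, "grip": 0.073, "yaw": -1.0}])

```text
t: 13.05
position: [0.5668, 0.1012, 0.1313]
orientation: [0.551, 1.539, 1.555]
force: [-3.6, 0.6, 2.5]
width: 0.857
```

```bash
python3 st.py
```

```text
t 13.05 pos [0.5668 0.1012 0.1313] zang 57.5 tilt [-0.999  0.017  0.027] j [ 0.02  0.39 -0.13  1.05  0.03  0.59] F [-3.6  0.6  2.5] M [ 0.14  0.72 -0.09] axisM -0.09 w 0.857 toC [ 0.     -0.0001  0.0002]
```

Request:
arm_command(plan=[{"x": 0, "y": 0, "z": 0, "grip": 0.073, "yaw": -0.06}, {"x": 0, "y": 0, "z": 0, "grip": 0.073, "yaw": -0.12}, {"x": 0, "y": 0, "z": 0, "grip": 0.073, "yaw": -0.18}, {"x": 0, "y": 0, "z": 0, "grip": 0.073, "yaw": -0.24}, {"x": 0, "y": 0, "z": 0, "grip": 0.073, "yaw": -0.3}, {"x": 0, "y": 0, "z": 0, "grip": 0.073, "yaw": -0.36}, {"x": 0, "y": 0, "z": 0, "grip": 0.073, "yaw": -0.4}, {"x": 0, "y": 0, "z": 0, "grip": 0.073, "yaw": -0.4}])

```text
t: 13.85
position: [0.5666, 0.1008, 0.1313]
orientation: [0.167, 1.54, 1.57]
force: [-3.8, -0.9, 3.0]
width: 0.851
```

```bash
python3 - <<'E'
from st import *
s,T=st();a=arm.read_camera("scene")[140:215,250:340];b=arm.read_camera("top")[175:255,205:290];w=arm.read_camera("wrist")
cv2.imwrite("pics/w5.png",w)
a=cv2.resize(a,(396,330),interpolation=cv2.INTER_CUBIC);b=cv2.resize(b,(351,330),interpolation=cv2.INTER_CUBIC)
cv2.imwrite("pics/c5.png",np.hstack([a,b]))
E
```

```text
t 13.85 pos [0.5666 0.1008 0.1313] zang 80.4 tilt [-1.     0.005  0.031] j [ 0.02  0.39 -0.13  1.05  0.03  0.19] F [-3.8 -0.9  3. ] M [-0.19  0.8  -0.13] axisM -0.13 w 0.851 toC [ 0.     -0.0003  0.0007]
```

View pics/c5.png

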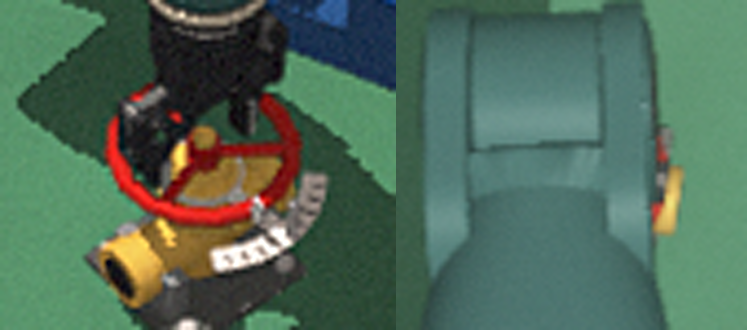

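The top view is hidden by the arm. In the scene crop the blade and pointer are somewhere near (258,208), unclear. I'll push about 6° further, ease off, lift and look with the wrist camera.

Request:
arm_command(plan=[{"x": 0, "y": 0, "z": 0, "grip": 0.073, "yaw": -0.05}, {"x": 0, "y": 0, "z": 0, "grip": 0.073, "yaw": -0.1}, {"x": 0, "y": 0, "z": 0, "grip": 0.073, "yaw": -0.1}, {"x": 0, "y": 0, "z": 0, "grip": 0.073, "yaw": -0.02}, {"x": 0, "y": 0, "z": 0, "grip": 0.073, "yaw": -0.02}, {"x": -0.015, "y": 0, "z": 0, "grip": 0.073, "yaw": -0.02}, {"x": -0.03, "y": 0, "z": 0, "grip": 0.073, "yaw": -0.02}, {"x": -0.05, "y": 0, "z": 0, "grip": 0.073, "yaw": -0.02}, {"x": -0.075, "y": 0, "z": 0, "grip": 0.073, "yaw": -0.02}, {"x": -0.1, "y": 0, "z": 0, "grip": 0.073, "yaw": -0.02}, {"x": -0.1, "y": 0, "z": 0, "grip": 0.073, "yaw": -0.02}])

```text
t: 15.1
position: [0.5682, 0.0978, 0.2343]
orientation: [-0.025, 1.539, 1.398]
force: [0.0, 0.1, -0.1]
width: 0.856
```

```bash
python3 - <<'E'
from st import *
s,T=st();m=arm.camera_model("wrist");w=arm.read_camera("wrist");cv2.imwrite("pics/w6.png",w)
print(wheel(w,m,(0,0,560,420)))
C=np.array([.567,.1017]);c=np.array(proj(m,[*C,.15])).round().astype(int);p=np.array(proj(m,[C[0]+.08,C[1],.15])).round().astype(int);print(c,p)
u0,v0=max(p[0]-90,0),max(p[1]-80,0);print(u0,v0)
cv2.imwrite("pics/w6c.png",cv2.resize(w[v0:v0+130,u0:u0+180],None,fx=4,fy=4,interpolation=cv2.INTER_CUBIC))
E
```

```text
t 15.1 pos [0.5682 0.0978 0.2343] zang 81.54 tilt [-0.999 -0.001  0.032] j [0.01 0.35 0.08 1.3  0.03 0.16] F [ 0.   0.1 -0.1] M [-0.06 -0.01  0.02] axisM 0.02 w 0.856 toC [0.0001 0.0018 0.0034]
(array([0.56801007, 0.10234504]), np.float64(0.07195125327034459), (568.0397338867188, 102.25894165039062, 72.47510528564453))
[285 214] [300 309]
210 229
```

View pics/w6c.png

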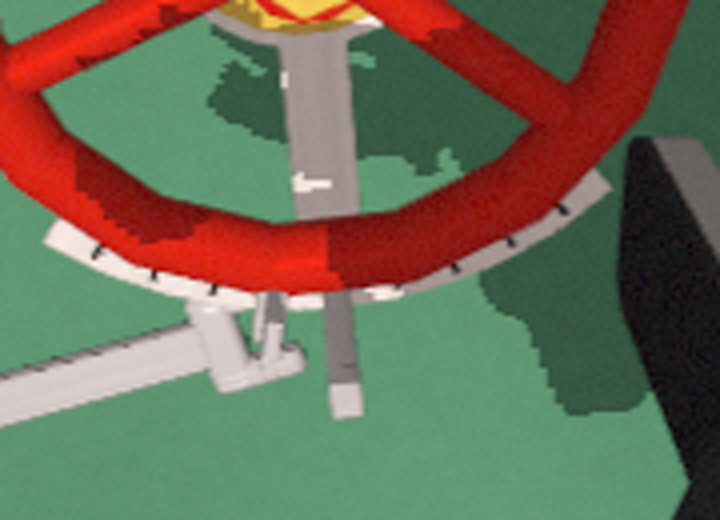

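The blade's top is at crop (346,388), and the pointer nose with its fin at about (270,310)-(266,360), partly over the spanner's end behind. The pointer is still clockwise of the blade.

```bash
python3 - <<'E'
from st import *
m=arm.camera_model("wrist");C=np.array([.5675,.102])
for n,u,v,z in(("ptr",270,312,.15),("ptr",270,312,.157),("fin",266,350,.16),("blade in",346,384,.164),("blade out",347,416,.164),("sp",20,70,.15),("sp",575,110,.15)):
    d=onz(m,210+u/4,229+v/4,z)[:2]-C;print(n,np.degrees(np.arctan2(d[1],d[0])).round(1),np.hypot(*d).round(4))
for a in(-10,-13,-16,-19,-22):
    r=np.radians(a);p=proj(m,[C[0]+.08*np.cos(r),C[1]+.08*np.sin(r),.15]);print(a,((p[0]-210)*4,(p[1]-229)*4))
s=arm.observe()
T=R.from_euler('xyz',s['orientation']).as_matrix();print(T.T@(np.array([.567,.1017,.131])-s['position']))
E
```

```text
ptr -13.2 0.0751
ptr -13.6 0.0704
fin -13.8 0.0767
blade in -3.0 0.0817
blade out -3.2 0.0888
sp -74.7 0.0564
sp 49.3 0.0606
-10 (np.float64(290.66409384290955), np.float64(334.2649689619891))
-13 (np.float64(269.4234019005578), np.float64(333.69946548681264))
-16 (np.float64(248.2274759787524), np.float64(332.1730781112483))
-19 (np.float64(227.1190572585756), np.float64(329.6860395299557))
-22 (np.float64(206.14109220483533), np.float64(326.2398295999924))
[0.10158912 0.00113673 0.00056992]
```

Request:
arm_command(plan=[{"x": 0.025, "y": 0.001, "z": 0.0005, "grip": 0.073, "yaw": 0.02}, {"x": 0.05, "y": 0.001, "z": 0.0005, "grip": 0.073, "yaw": 0.02}, {"x": 0.065, "y": 0.001, "z": 0.0005, "grip": 0.073, "yaw": 0.02}, {"x": 0.08, "y": 0.001, "z": 0.0005, "grip": 0.073, "yaw": 0.02}, {"x": 0.092, "y": 0.001, "z": 0.0005, "grip": 0.073, "yaw": 0.02}, {"x": 0.102, "y": 0.001, "z": 0.0005, "grip": 0.073, "yaw": 0.02}, {"x": 0.102, "y": 0.001, "z": 0.0005, "grip": 0.073, "yaw": -0.04}, {"x": 0.102, "y": 0.001, "z": 0.0005, "grip": 0.073, "yaw": -0.1}, {"x": 0.102, "y": 0.001, "z": 0.0005, "grip": 0.073, "yaw": -0.15}, {"x": 0.102, "y": 0.001, "z": 0.0005, "grip": 0.073, "yaw": -0.2}, {"x": 0.102, "y": 0.001, "z": 0.0005, "grip": 0.073, "yaw": -0.23}, {"x": 0.102, "y": 0.001, "z": 0.0005, "grip": 0.073, "yaw": -0.255}, {"x": 0.102, "y": 0.001, "z": 0.0005, "grip": 0.073, "yaw": -0.255}])

```text
t: 16.45
position: [0.5661, 0.1013, 0.1297]
orientation: [-0.141, 1.54, 1.538]
force: [-4.5, -2.6, -4.0]
width: 0.855
```

```bash
python3 st.py
```

```text
t 16.45 pos [0.5661 0.1013 0.1297] zang 96.18 tilt [-1.    -0.004  0.031] j [ 0.02  0.39 -0.14  1.04  0.03 -0.09] F [-4.5 -2.6 -4. ] M [-0.4   0.78 -0.14] axisM -0.13 w 0.855 toC [ 0.     -0.0009 -0.    ]
```

Now I'll back off about 4.5°, lift and check.

Request:
arm_command(plan=[{"x": 0, "y": 0, "z": 0, "grip": 0.073, "yaw": 0.04}, {"x": 0, "y": 0, "z": 0, "grip": 0.073, "yaw": 0.08}, {"x": 0, "y": 0, "z": 0, "grip": 0.073, "yaw": 0.08}, {"x": -0.015, "y": 0, "z": 0, "grip": 0.073, "yaw": 0.08}, {"x": -0.03, "y": 0, "z": 0, "grip": 0.073, "yaw": 0.08}, {"x": -0.05, "y": 0, "z": 0, "grip": 0.073, "yaw": 0.08}, {"x": -0.075, "y": 0, "z": 0, "grip": 0.073, "yaw": 0.08}, {"x": -0.1, "y": 0, "z": 0, "grip": 0.073, "yaw": 0.08}, {"x": -0.1, "y": 0, "z": 0, "grip": 0.073, "yaw": 0.08}])

```text
t: 17.35
position: [0.5674, 0.0982, 0.2326]
orientation: [-0.22, 1.539, 1.38]
force: [0.5, -0.1, 0.4]
width: 0.858
```

```bash
python3 - <<'E'
from st import *
s,T=st();m=arm.camera_model("wrist");w=arm.read_camera("wrist");cv2.imwrite("pics/w7.png",w)
C=np.array([.5675,.102]);p=np.array(proj(m,[C[0]+.08,C[1],.15])).round().astype(int)
u0,v0=max(p[0]-90,0),max(p[1]-80,0);print(u0,v0)
cv2.imwrite("pics/w7c.png",cv2.resize(w[v0:v0+130,u0:u0+180],None,fx=4,fy=4,interpolation=cv2.INTER_CUBIC))
for a in(1,-1,-3,-5,-7):
    r=np.radians(a);p=proj(m,[C[0]+.08*np.cos(r),C[1]+.08*np.sin(r),.15]);q=proj(m,[C[0]+.083*np.cos(r),C[1]+.083*np.sin(r),.164])
    print(a,*(np.round(((x[0]-u0)*4,(x[1]-v0)*4)) for x in(p,q)))
E
```

```text
t 17.35 pos [0.5674 0.0982 0.2326] zang 91.67 tilt [-0.999 -0.007  0.031] j [ 0.01  0.34  0.07  1.29  0.03 -0.01] F [ 0.5 -0.1  0.4] M [-0.01 -0.   -0.07] axisM -0.06 w 0.858 toC [0.0001 0.0003 0.0032]
192 232
1 [366. 322.] [368. 380.]
-1 [352. 321.] [353. 380.]
-3 [338. 321.] [337. 379.]
-5 [324. 320.] [322. 378.]
-7 [310. 319.] [307. 377.]
```

View pics/w7c.png

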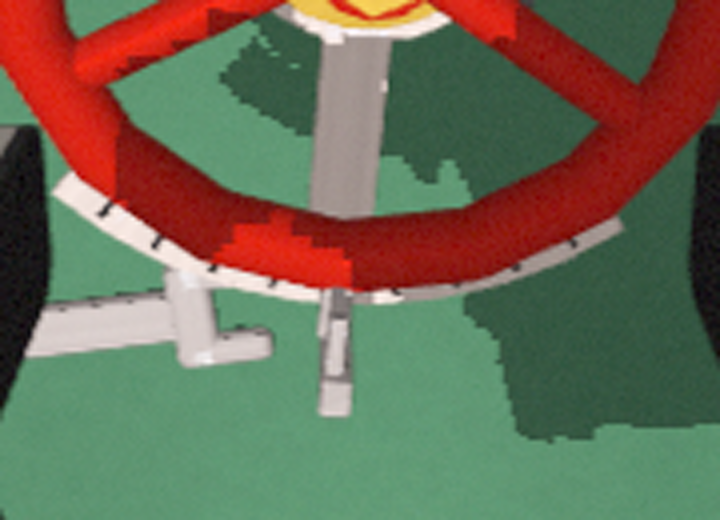

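The pointer's nose and fin, at crop (338,320), now stand right in front of the blade at (335,380). That is about -3.0° against -3.2°, and the gripper is clear above the wheel. Handing in.

```bash
python3 -c "
from cell import arm
print(arm.observe()['force'].round(2)); print(arm.sign_off())"
```

```text
[ 0.09 -0.58 -0.66]
the job is handed in; nothing more can be done
None
```

The valve has been seated and the pointer now stands at the index blade; I handed the job in at about 17.4 s of the 72 s allowed, and it reports no verdict.

- **Seating:** I turned the wheel clockwise by pushing its spokes with the open fingers on either side of the hub. The seat came in about 1.2 rad clockwise of the blade. The highest moment read about the wheel's axis, at the end of each move, was 1.13 N m. That is roughly 0.95 N m on the seat once running friction is taken off. At least 0.65 N m was held for over 0.3 s, and no reading came near 2 N m.
- **Setting:** I turned the wheel back anticlockwise in two pushes, with a wrist-camera check after each. The first left it about 10° short. After the second, the pointer reads about -3.0° and the blade about -3.2°, so they agree within about 1° (some 1–2 mm).
- **At hand-in:** The gripper was well clear above the wheel, with under 1 N on the tool. I did not go near the other things on the bench.

**Checks that failed or disagreed:**
- The wheel's centre came out up to 2 mm apart between cameras, and the blade's angle between -3° and -5.6°. I judged the final setting from pointer and blade in the same picture.
- The gripper tilted about 2° under the seating load and kept that tilt. It did no harm.
- One move was refused because its rows were incomplete; nothing moved.

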